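# Open the sharps bin's port and hold its spring shutter open

## Robot

A 7-joint arm with a two-finger parallel gripper is mounted at the origin on the work surface. World frame = base frame: x ahead of the robot, y to its left, z up, the work surface at z = 0. Lengths are in m, angles in rad, forces in N, time in s.
With the tool pointing down it reaches from about 0.425 to 0.95 m from the base axis. Payload 4.7 kg.
Tool frame: the origin (TCP) lies midway between the tips of the shut fingers; the grasp point (between the pads) lies 19 mm behind it; z points along the fingers, y is the direction in which the jaws open and shut (so a half turn about z gives the same grasp; the last joint's range is limited). The gripper opens to 85 mm and grips with 20 to 120 N. Pads are 22 mm wide; open, the fingers measure 114 mm over their backs; the gripper's body (76 mm by 85 mm) begins 54 mm behind the grasp point. The pads swing forward as they close: fully open they stand 13 mm farther back than shut.
Start: joints at [1.188, 0.469, -0.049, 1.532, 0.024, 1.141, -0.082], TCP at [0.234, -0.633, 0.231] pointing down, gripper open.
Joint ranges: [-2.59, 2.59], [-0.33, 1.99], [-1.39, 1.29], [0.1, 2.45], [-1.04, 4.18], [0.21, 1.99], [-2.66, 2.66]. Speed limits (rad/s): [2.57, 2.57, 3.14, 3.14, 3.14, 3.14, 3.14].

## Interface

Orientations are given as a unit quaternion [w, x, y, z].
In Python, from station import observe, grab_frame, camera_model, job_done gives the robot as it stands.
- The arm moves only by the tool play_rows, never from a script. Its argument "deltas" is a list of rows, each an object with "xyz": the shift along the tool's x, y, z in mm, a list of three; "dr": the turn, a rotation vector about the tool's x, y, z in rad, a list of three. A call has 1 to 12 rows; each row shifts and turns the commanded pose from where the row before left it, along the tool's axes as they then stand; what a row does not reach is not made up. A row lasts 1/10 s, in which the tool goes at most 50 mm and 8.59 degrees, less where a joint would pass 70% of its speed; a pose out of reach is approached as far as the arm can. A call is refused whole if a number of a shift passes 50 or a number of a turn 0.15, either way. A call with a gripper value outside its range is refused whole. "claw" is the opening, from 0 (shut) to 1 (fully open), set as the call begins (left out, the last holds). The fingers move at their own pace and stop on an object; "force" is the grip in N (left out, the last holds). Time passes only in rows, so rows that do not move let the fingers close. It gives the time, the measured TCP pose, the force and the opening at its end, in the units of the state.
- observe(): the state, without advancing time (a new reading comes with each control period).
- grab_frame(name): name is "scene" or "top"; returns (picture, depth): 400x640x3 uint8, red, green, blue; 400x640 float32, m along the optical axis (not along the pixel's ray), 0 where there is no reading.
- camera_model(name): a dict with "intrinsics" (3x3 intrinsics, pixels), "R" (3x3) and "t" (3): a world point X has camera coordinates R X + t. Camera axes: x right, y down, z forward; pixel columns grow to the right and rows downward; lengths in m; the calibration is good to about 2 mm. A picture is of the moment at which its call begins. camera_model takes no time and is no camera call.
- job_done(): hands the job in, once; it reports no verdict.
The state is a dict: "clock": time; "joints": joint angles; "dq": joint speeds; "effort": joint torques, N m; "tcp_pos": TCP position; "ee_rot": TCP orientation; "force": force on the tool from outside, world axes, zero at the start; "wrist_torque": the same for the moment, N m; "grip_width": opening from 0.0 (shut) to 1.0 (fully open).
Only numpy, scipy, OpenCV 4.12 (cv2) and the standard library are available. Lean on these libraries where they do the work, as an engineer would, in place of code of your own. Each camera call takes 0.05 s, during which the arm holds its last target.

## Task

Open the sharps bin so that I can drop a used syringe in: turn the yellow bayonet cap anticlockwise until it comes free, lift it out and stand it, handle up, in the steel tray. Then pull the white handle of the spring shutter back until the white line on the shutter stands within the green band, and keep holding it there: finish with the handle still in the gripper, because the shutter springs shut when it is let go. Leave the carton, the bottle and the vial where they stand.

Things in the scene. Friction and masses are not known exactly. Their poses are not given: they have to be found in the camera images.
- bin: Yellow sharps bin with a flat red lid, fixed; 280 (x) x 170 (y) x 150 mm high. Origin: centre of its underside; x along its length, the -x (handle) end towards the robot. On the lid at the +x half: grey port housing 104 x 104 mm, top 164 mm above the table, with a round collar 88 mm wide, top 175 mm. Two guide rails (top 156 mm, 86 mm over both) run from the housing towards -x.
- port (a point): Centre of the round port (54 mm) on the bin, at the level where the cap's underside rests, 164 mm above the table; x = +74 mm, y = 0 of the bin; axes as the bin. The cap is free to lift out while its wing is from 10 degrees short of to 6 degrees past parallel with the bin's x (white ticks on the housing); a stop ends the turn about 7 degrees past. Raised 12 mm it is clear of the collar.
- cap: Yellow bayonet cap in the port: disc 58 mm wide, 9 mm high, two lugs at its foot at +x and -x, 69 mm across. Origin: centre of its underside, z up. About 50 to 100 g, 2 mm play to each side, turns easily. Locked at the start: wing 55 to 65 degrees clockwise (from above) of the bin's x; it turns anticlockwise to open.
- cap_wing (a point): Grip point of the cap's wing handle, 34 mm above the cap's underside, on its axis; axes as the cap. The wing is 54 mm long (cap's x), 12 mm thick (cap's y), from 9 to 46 mm above the underside. Keep the fingertips 13 mm or more above the underside so that they pass over the collar.
- shutter (a joint): The shutter's slide in m: 0 = shut; it grows as the shutter is pulled along the bin's -x, to a stop at 0.098. A spring always pulls it shut: about 5.5 N at 0, 9.6 N at 0.074. Its white line stands in the middle of the green band at 0.074; the band runs from 0.067 to 0.081.
- shutter_grip (a point): Grip point in the shutter's white upright handle, on its centre, 182 mm above the table: the handle is 40 mm wide (bin's y), 14 mm thick (bin's x), from 158 to 198 mm above the table, and can be gripped either way. It moves with the shutter; the white line across the black plate lies right under it. When shut, the housing begins 35 mm beyond the handle's face. Axes as the bin.
- open_mark (a point): Where shutter_grip is when the white line is in the middle of the green band (green strips, 14 mm long in the bin's x, on and beside both guide rails): x = -94 mm, y = 0 of the bin, 182 mm above the table.
- tray: Open steel tray, loose, 190 (x) x 140 (y) x 22 mm high, walls and floor about 3 mm. Origin: centre of its underside.
- carton: White carton with a blue band, 110 x 70 x 55 mm, origin at the centre of its underside; leave it alone.
- sanitiser: Clear bottle with a blue cap, 56 mm diameter, 150 mm high, origin at the centre of its underside; leave it alone.
- vial: Small amber glass vial, 25 mm diameter, 50 mm high, origin at the centre of its underside; leave it alone.
There are look-alikes about, which are no part of the job. Several things have the shape of the tray; the one meant has the colours described above.

How it is judged:
By the outcome, as a careful person would: the job done as asked, in the order asked, and still so for the second after the job is handed in, while the arm keeps its last pose, push and grip.
It also fails if it takes over 61 s, if anything falls off the work surface, if the arm or the gripper's body presses on something with over 40 N, if the wrist force passes 120 N, or if a joint passes its speed limit or range.

## Working session

There is one attempt and no reset: what is moved stays moved. The work goes in short steps, Python scripts to look and compute and a tool call to move; the robot and the scene stay as the last step left them, time stands still between calls to the robot, and variables do not carry over. Pictures are saved under pics/ and viewed, and the job is handed in when it is done.

Besides the shell and the picture viewer there is one more tool, called after ">>>" by a JSON object that holds its "name" and its "arguments", one argument or row to a line. play_rows: Moves the arm, as the interface text tells. Its arguments: {"type":"object","properties":{"deltas":{"type":"array"},"claw":{"type":"number"},"force":{"type":"number"}},"required":["deltas"]}

```bash
mkdir -p pics; ls
python3 - <<'E'
from station import *
import cv2,numpy as np
print(observe())
for n in("scene","top"):
    p,d=grab_frame(n); cv2.imwrite(f"pics/{n}0.png",p[:,:,::-1]); np.savez(f"pics/{n}0.npz",p=p,d=d)
    print(camera_model(n))
E
```

```text
pics
{'clock': 0.0, 'joints': array([ 1.18811652,  0.46946594, -0.04859829,  1.53371045,  0.02410376,
        1.14099962, -0.08227181]), 'dq': array([-6.55003051e-04, -6.21090872e-04,  5.57275976e-06,  2.82759625e-04,
        7.29465390e-04,  1.25163224e-03, -1.87514939e-03]), 'effort': array([ 1.87852338e-04, -5.10305285e+01, -4.68531623e-02, -2.37711203e+01,
        1.06044853e-02,  7.77740381e-03,  8.45456185e-06]), 'tcp_pos': array([ 0.23365569, -0.63263621,  0.23023792]), 'ee_rot': array([-9.75782348e-04,  9.84389546e-01,  1.76000637e-01, -2.13010191e-04]), 'force': array([0.81204766, 0.08398566, 0.0995424 ]), 'wrist_torque': array([ 0.01060581, -0.06810485, -0.05483594]), 'grip_width': 1.0000263260994025}
{'intrinsics': array([[396.85285844,   0.        , 320.34019412],
       [  0.        , 396.85285844, 195.96548833],
       [  0.        ,   0.        ,   1.        ]]), 'R': array([[ 0.57977571,  0.81474521, -0.00709716],
       [ 0.64173251, -0.46199172, -0.61216258],
       [-0.50203536,  0.35036252, -0.79070007]]), 't': array([-0.37421537, -0.16217424,  1.39040483])}
{'intrinsics': array([[427.38705758,   0.        , 322.90810528],
       [  0.        , 427.38705758, 203.44834305],
       [  0.        ,   0.        ,   1.        ]]), 'R': array([[ 0.01325425, -0.99988938,  0.00674866],
       [-0.99433832, -0.01389171, -0.10534854],
       [ 0.10543064, -0.00531414, -0.99441246]]), 't': array([0.09964937, 0.49091243, 1.49434233])}
```

View pics/scene0.png

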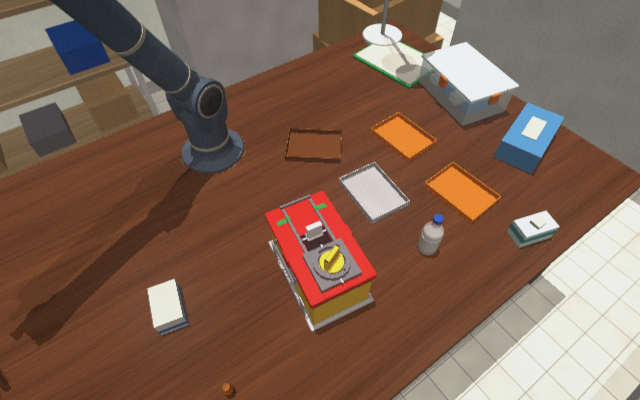

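View pics/top0.png

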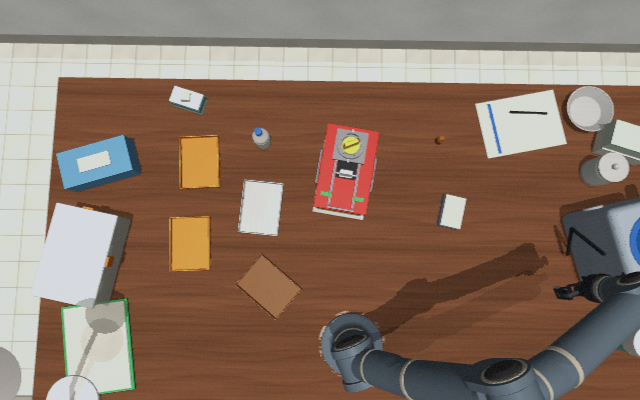

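Run:
```python
import cv2,numpy as np
p=cv2.imread("pics/top0.png"); q=cv2.imread("pics/scene0.png")
cv2.imwrite("pics/c1.png",cv2.resize(p[110:230,230:390],None,fx=5,fy=5,interpolation=cv2.INTER_CUBIC))
cv2.imwrite("pics/c2.png",cv2.resize(q[155:330,255:415],None,fx=4,fy=3.4,interpolation=cv2.INTER_CUBIC))
```

```text
(no output)
```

View pics/c1.png

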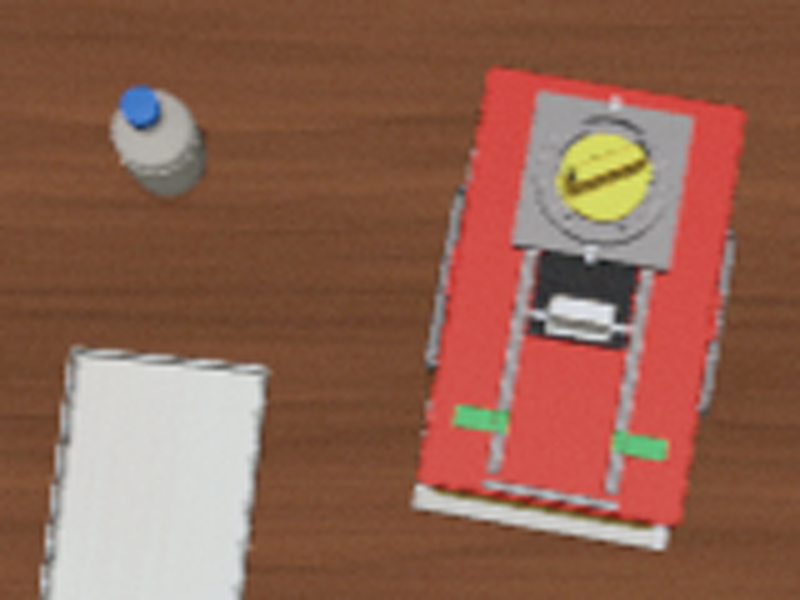

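View pics/c2.png

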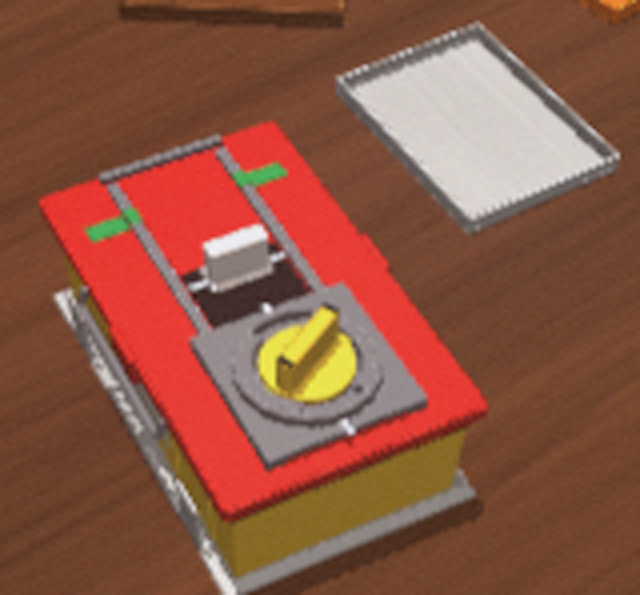

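```bash
cat > h.py <<'E'
from station import *
import numpy as np
def ray(n,uv,z):
    c=camera_model(n);K,R,t=c["intrinsics"],c["R"],c["t"]
    C=-R.T@t; d=R.T@np.linalg.solve(K,[uv[0],uv[1],1]); return C+d*(z-C[2])/d[2]
def proj(n,X):
    c=camera_model(n);x=c["intrinsics"]@(c["R"]@np.array(X)+c["t"]);return x[:2]/x[2]
E
python3 - <<'E'
from h import *
t=lambda x,y:((x+.5)/5-.5+230,(y+.5)/5-.5+110)
s=lambda x,y:((x+.5)/4-.5+255,(y+.5)/3.4-.5+155)
def show(nm,n,pts,z):
    P=np.array([ray(n,q,z) for q in pts]); print(nm,n); print(P[:,:2].round(4).tolist(),P.mean(0).round(4)); return P
def an(a,b): return np.degrees(np.arctan2(*(b-a)[[1,0]])).round(2)
# order: far-left(+x,+y), far-right(+x,-y), near-right, near-left
P=show("lid","top",[t(490,68),t(745,108),t(680,523),t(418,487)],.15);print(an(P[3],P[0]),an(P[2],P[1]),an(P[1],P[0])-90)
P=show("house","top",[t(538,92),t(693,117),t(668,270),t(513,245)],.164);print(an(P[3],P[0]),an(P[2],P[1]),an(P[1],P[0])-90)
P=show("lid","scene",[s(487,410),s(228,517),s(40,203),s(275,123)],.15);print(an(P[3],P[0]),an(P[2],P[1]),an(P[1],P[0])-90)
P=show("house","scene",[s(428,402),s(268,466),s(192,340),s(345,283)],.164);print(an(P[3],P[0]),an(P[2],P[1]),an(P[1],P[0])-90)
P=show("handle","scene",[s(270,233),s(205,245),s(206,240),s(265,226)],.198)
P=show("handle","top",[t(553,295),t(616,304),t(613,335),t(545,325)],.198)
P=show("wing","top",[t(562,182),t(568,196),t(650,168),t(643,155)],.21)
P=show("wing","scene",[s(280,358),s(320,307),s(337,314),s(297,372)],.21);
for n in("scene","top"):print(n)
E
```

```text
lid top
[[0.7452, 0.0949], [0.7205, -0.075], [0.4431, -0.0325], [0.4642, 0.1385]] [0.5933 0.0315 0.15  ]
-8.81 -8.71 -8.269999999999996
house top
[[0.7253, 0.0633], [0.71, -0.0389], [0.6075, -0.0227], [0.6226, 0.0787]] [0.6664 0.0201 0.164 ]
-8.5 -8.94 -8.519999999999996
lid scene
[[0.7483, 0.0888], [0.7231, -0.0777], [0.4455, -0.0349], [0.4714, 0.1353]] [0.5971 0.0279 0.15  ]
-9.54 -8.77 -8.599999999999994
house scene
[[0.7284, 0.0593], [0.7123, -0.0426], [0.6094, -0.0247], [0.6253, 0.0776]] [0.6689 0.0174 0.164 ]
-10.06 -9.87 -8.969999999999999
handle scene
[[0.5818, 0.0523], [0.5673, 0.0146], [0.5642, 0.0175], [0.5752, 0.0533]] [0.5721 0.0344 0.198 ]
handle top
[[0.5834, 0.0538], [0.5782, 0.0136], [0.5582, 0.0154], [0.564, 0.0587]] [0.5709 0.0354 0.198 ]
wing top
[[0.6538, 0.0492], [0.6448, 0.0454], [0.6637, -0.0065], [0.6721, -0.002]] [0.6586 0.0215 0.21  ]
wing scene
[[0.6717, -0.0051], [0.6538, 0.0361], [0.6638, 0.0407], [0.6855, -0.0035]] [0.6687 0.017  0.21  ]
scene
top
```

Tray-shaped things in the top view are a grey-white one at (261,208), two orange ones at (199,162) and (190,243), and a brown one at (269,286). The grey one, also at (374,191) in the scene view, is the steel tray: the crop shows grey metal walls and a light metal floor. The cap's wing is at top (350,145), about 61° clockwise of the bin's x. The bin's yaw is about -8.8°.

```bash
cat >> h.py <<'E'
from scipy.spatial.transform import Rotation as Ro
def plan(X,yaw):
    "tool-frame shift (mm) to world X, and dr-z (rad) to bring tool x to world yaw (deg), tool down"
    o=observe();q=o["ee_rot"];R=Ro.from_quat([q[1],q[2],q[3],q[0]])
    y=np.radians(yaw);T=Ro.from_matrix(np.array([[np.cos(y),np.sin(y),0],[np.sin(y),-np.cos(y),0],[0,0,-1]]))
    print("t",round(o["clock"],2),"pos",o["tcp_pos"].round(4),"yaw",np.degrees(np.arctan2(*R.as_matrix()[[1,0],0])).round(2),"F",o["force"].round(1),"w",round(o["grip_width"],3),"q",o["joints"].round(2))
    print("shift mm",(R.inv().apply(np.array(X)-o["tcp_pos"])*1000).round(1),"dr",(R.inv()*T).as_rotvec().round(4))
E
python3 - <<'E'
from h import *
P=np.array([ray("top",p,.022) for p in [(245,180),(284,184),(277,236),(238,233)]]);print(P.round(3),P.mean(0))
P=np.array([ray("scene",(255+x/4,155+y/3.4),.022) for x,y in [(617,157),(473,228),(338,80),(480,24)]]);print(P.round(3),P.mean(0))
plan([.668,.019,.28],20.3)
plan([.668,.019,.28],110.6)
E
```

```text
[[0.57  0.386 0.022]
 [0.558 0.247 0.022]
 [0.372 0.267 0.022]
 [0.381 0.405 0.022]] [0.47025724 0.32621492 0.022     ]
[[0.576 0.385 0.022]
 [0.571 0.245 0.022]
 [0.378 0.266 0.022]
 [0.39  0.405 0.022]] [0.47848693 0.32542743 0.022     ]
t 0.1 pos [ 0.2337 -0.6327  0.2303] yaw 20.28 F [-0.5 -1.  -0.1] w 1.002 q [ 1.19  0.47 -0.05  1.53  0.02  1.14 -0.08]
shift mm [ 633.2 -460.9  -48.9] dr [-0.0018  0.0001 -0.0004]
t 0.1 pos [ 0.2337 -0.6327  0.2303] yaw 20.28 F [-0.5 -1.  -0.1] w 1.002 q [ 1.19  0.47 -0.05  1.53  0.02  1.14 -0.08]
shift mm [ 633.2 -460.9  -48.9] dr [-1.4000e-03 -1.4000e-03 -1.5765e+00]
```

>>> {"name": "play_rows", "arguments": {
  "deltas": [
    {"xyz": [0, 0, -15], "dr": [0, 0, 0]},
    {"xyz": [0, 0, -15], "dr": [0, 0, 0]},
    {"xyz": [20, -14, -20], "dr": [0, 0, 0]},
    {"xyz": [26, -19, 0], "dr": [0, 0, 0]},
    {"xyz": [26, -19, 0], "dr": [0, 0, 0]},
    {"xyz": [26, -19, 0], "dr": [0, 0, 0]},
    {"xyz": [26, -19, 0], "dr": [0, 0, 0]},
    {"xyz": [26, -19, 0], "dr": [0, 0, 0]},
    {"xyz": [26, -19, 0], "dr": [0, 0, 0]},
    {"xyz": [26, -19, 0], "dr": [0, 0, 0]},
    {"xyz": [26, -19, 0], "dr": [0, 0, 0]},
    {"xyz": [26, -19, 0], "dr": [0, 0, 0]}
  ],
  "claw": 1,
  "force": 40
}}

```text
clock: 1.3
tcp_pos: [0.4091, -0.3709, 0.2833]
ee_rot: [0.001, 0.984, 0.176, 0.001]
force: [0.3, -0.2, -0.1]
grip_width: 0.998
```

>>> {"name": "play_rows", "arguments": {
  "deltas": [
    {"xyz": [26, -19, 0], "dr": [0, 0, 0]},
    {"xyz": [26, -19, 0], "dr": [0, 0, 0]},
    {"xyz": [26, -19, 0], "dr": [0, 0, 0]},
    {"xyz": [26, -19, 0], "dr": [0, 0, 0]},
    {"xyz": [26, -19, 0], "dr": [0, 0, 0]},
    {"xyz": [26, -19, 0], "dr": [0, 0, 0]},
    {"xyz": [26, -19, 0], "dr": [0, 0, 0]},
    {"xyz": [26, -19, 0], "dr": [0, 0, 0]},
    {"xyz": [26, -19, 0], "dr": [0, 0, 0]},
    {"xyz": [26, -19, 0], "dr": [0, 0, 0]},
    {"xyz": [26, -19, 0], "dr": [0, 0, 0]},
    {"xyz": [26, -19, 0], "dr": [0, 0, 0]}
  ]
}}

```text
clock: 2.5
tcp_pos: [0.6229, -0.0487, 0.2833]
ee_rot: [0.001, 0.984, 0.176, 0.001]
force: [0.1, -1.0, -0.6]
grip_width: 0.997
```

>>> {"name": "play_rows", "arguments": {
  "deltas": [
    {"xyz": [20, -14, 0], "dr": [0, 0, 0]},
    {"xyz": [15, -12, 0], "dr": [0, 0, 0]},
    {"xyz": [0, 0, 0], "dr": [0, 0, -0.14]},
    {"xyz": [0, 0, 0], "dr": [0, 0, -0.14]},
    {"xyz": [0, 0, 0], "dr": [0, 0, -0.14]},
    {"xyz": [0, 0, 0], "dr": [0, 0, -0.14]},
    {"xyz": [0, 0, 0], "dr": [0, 0, -0.14]},
    {"xyz": [0, 0, 0], "dr": [0, 0, -0.14]},
    {"xyz": [0, 0, 0], "dr": [0, 0, -0.14]},
    {"xyz": [0, 0, 0], "dr": [0, 0, -0.14]},
    {"xyz": [0, 0, 0], "dr": [0, 0, -0.14]},
    {"xyz": [0, 0, 0], "dr": [0, 0, -0.14]}
  ]
}}

```text
clock: 3.7
tcp_pos: [0.6459, -0.0139, 0.2824]
ee_rot: [0.001, 0.638, 0.77, -0.0]
force: [-0.4, 0.0, -1.0]
grip_width: 1.002
```

>>> {"name": "play_rows", "arguments": {
  "deltas": [
    {"xyz": [0, 0, 0], "dr": [0, 0, -0.14]},
    {"xyz": [0, 0, 0], "dr": [0, 0, -0.03]},
    {"xyz": [0, 0, 0], "dr": [0, 0, 0]},
    {"xyz": [0, 0, 0], "dr": [0, 0, 0]}
  ]
}}

```text
clock: 4.1
tcp_pos: [0.6457, -0.0134, 0.2817]
ee_rot: [0.0, 0.573, 0.82, -0.0]
force: [-0.6, -0.1, 0.0]
grip_width: 0.997
```

Run:
```python
from h import *
plan([.668,.019,.18],110.6)
```

```text
t 4.1 pos [ 0.6457 -0.0134  0.2817] yaw 110.08 F [-0.6 -0.1  0. ] w 0.997 q [ 0.43  0.47 -0.69  1.52  0.31  1.27  0.05]
shift mm [ 22.9  32.1 101.7] dr [ 0.0003  0.0006 -0.009 ]
```

>>> {"name": "play_rows", "arguments": {
  "deltas": [
    {"xyz": [11, 16, 0], "dr": [0, 0, 0]},
    {"xyz": [12, 16, 0], "dr": [0, 0, 0]},
    {"xyz": [0, 0, 20], "dr": [0, 0, 0]},
    {"xyz": [0, 0, 20], "dr": [0, 0, 0]},
    {"xyz": [0, 0, 0], "dr": [0, 0, 0]}
  ]
}}

```text
clock: 4.6
tcp_pos: [0.6661, 0.019, 0.2384]
ee_rot: [-0.002, 0.572, 0.82, -0.002]
force: [-0.0, 0.5, -0.6]
grip_width: 0.997
```

Run:
```python
from h import *
import cv2
plan([.668,.019,.18],110.6)
for n in ("scene","top"):
    p,d=grab_frame(n); u,v=map(int,proj(n,[.668,.019,.2]));print(n,u,v)
    c=p[max(v-60,0):v+60,u-60:u+60,::-1]; cv2.imwrite(f"pics/{n}1.png",cv2.resize(c,None,fx=4.5,fy=4.5,interpolation=cv2.INTER_CUBIC))
```

```text
t 4.6 pos [0.6661 0.019  0.2384] yaw 110.18 F [-0.   0.5 -0.6] w 0.997 q [ 0.36  0.54 -0.68  1.51  0.35  1.22 -0.02]
shift mm [-0.7  2.2 58.4] dr [-0.0056 -0.0009 -0.0074]
scene 332 255
top 351 142
```

View pics/scene1.png

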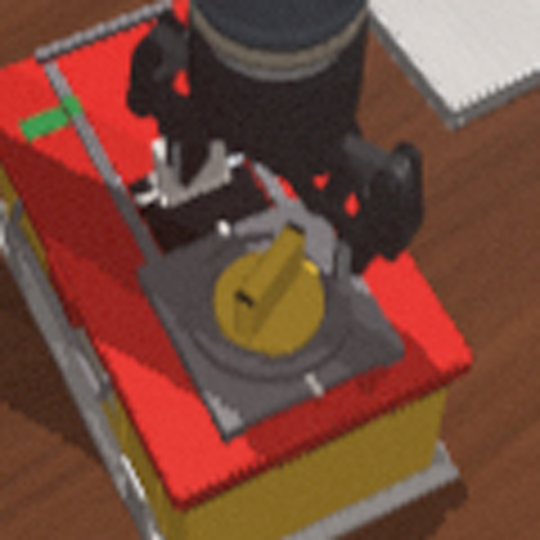

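View pics/top1.png

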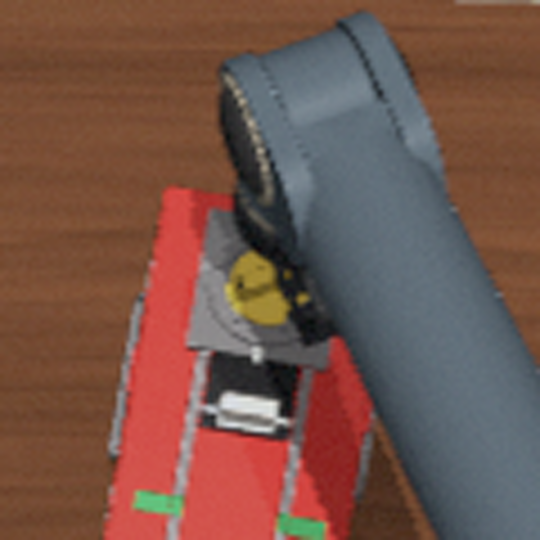

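The fingers stand either side of the wing (scene crop (270,290)) and clear of the white handle. Going down.

>>> {"name": "play_rows", "arguments": {
  "deltas": [
    {"xyz": [0, 2, 10], "dr": [0.0, 0, 0]},
    {"xyz": [0, 0, 12], "dr": [0, 0, 0]},
    {"xyz": [0, 0, 12], "dr": [0, 0, 0]},
    {"xyz": [0, 0, 12], "dr": [0, 0, 0]},
    {"xyz": [0, 0, 12], "dr": [0, 0, 0]},
    {"xyz": [0, 0, 0], "dr": [0, 0, 0]},
    {"xyz": [0, 0, 0], "dr": [0, 0, 0]}
  ],
  "claw": 0.65
}}

```text
clock: 5.4
tcp_pos: [0.6695, 0.0202, 0.1829]
ee_rot: [-0.0, 0.572, 0.82, -0.0]
force: [0.8, -0.1, 0.4]
grip_width: 0.646
```

Run:
```python
from h import *
plan([.668,.019,.18],110.6)
```

```text
t 5.4 pos [0.6695 0.0202 0.1829] yaw 110.23 F [ 0.8 -0.1  0.4] w 0.646 q [ 0.35  0.59 -0.66  1.57  0.39  1.12 -0.05]
shift mm [-0.6 -1.8  2.9] dr [-0.0004 -0.0003 -0.0065]
```

>>> {"name": "play_rows", "arguments": {
  "deltas": [
    {"xyz": [-0.5, -1.5, 2.5], "dr": [0, 0, 0]},
    {"xyz": [0, 0, 0], "dr": [0, 0, 0]},
    {"xyz": [0, 0, 0], "dr": [0, 0, 0]},
    {"xyz": [0, 0, 0], "dr": [0, 0, 0]},
    {"xyz": [0, 0, 0], "dr": [0, 0, 0]},
    {"xyz": [0, 0, 0], "dr": [0, 0, 0]},
    {"xyz": [0, 0, 0], "dr": [0, 0, 0]},
    {"xyz": [0, 0, 0], "dr": [0, 0, 0]}
  ],
  "claw": 0,
  "force": 40
}}

```text
clock: 6.2
tcp_pos: [0.6686, 0.0192, 0.1813]
ee_rot: [0.0, 0.572, 0.82, 0.0]
force: [-1.0, 0.1, 4.4]
grip_width: 0.132
```

Run:
```python
from h import *
plan([.668,.019,.18],171.2)
```

```text
t 6.2 pos [0.6686 0.0192 0.1813] yaw 110.22 F [-1.   0.1  4.4] w 0.132 q [ 0.35  0.59 -0.66  1.58  0.39  1.11 -0.05]
shift mm [ 0.  -0.6  1.3] dr [ 5.0000e-04  8.0000e-04 -1.0643e+00]
```

>>> {"name": "play_rows", "arguments": {
  "deltas": [
    {"xyz": [0, 0, 0], "dr": [0, 0, -0.1]},
    {"xyz": [0, 0, 0], "dr": [0, 0, -0.1]},
    {"xyz": [0, 0, 0], "dr": [0, 0, -0.1]},
    {"xyz": [0, 0, 0], "dr": [0, 0, -0.1]},
    {"xyz": [0, 0, 0], "dr": [0, 0, -0.1]},
    {"xyz": [0, 0, 0], "dr": [0, 0, 0]}
  ]
}}

```text
clock: 6.8
tcp_pos: [0.6687, 0.0194, 0.1813]
ee_rot: [0.0, 0.351, 0.936, 0.001]
force: [0.6, -0.3, 4.6]
grip_width: 0.136
```

>>> {"name": "play_rows", "arguments": {
  "deltas": [
    {"xyz": [0, 0, 0], "dr": [0, 0, -0.1]},
    {"xyz": [0, 0, 0], "dr": [0, 0, -0.1]},
    {"xyz": [0, 0, 0], "dr": [0, 0, -0.1]},
    {"xyz": [0, 0, 0], "dr": [0, 0, -0.1]},
    {"xyz": [0, 0, 0], "dr": [0, 0, -0.1]},
    {"xyz": [0, 0, 0], "dr": [0, 0, 0]},
    {"xyz": [0, 0, 0], "dr": [0, 0, 0]}
  ]
}}

```text
clock: 7.5
tcp_pos: [0.6687, 0.0194, 0.1813]
ee_rot: [0.001, 0.11, 0.994, 0.0]
force: [0.2, -0.7, 5.4]
grip_width: 0.128
```

Run:
```python
from h import *
plan([.668,.019,.18],171.2)
print(observe()["wrist_torque"])
import cv2
for n in ("scene",):
    p,d=grab_frame(n); u,v=map(int,proj(n,[.668,.019,.2]))
    c=p[max(v-60,0):v+60,u-60:u+60,::-1]; cv2.imwrite(f"pics/{n}2.png",cv2.resize(c,None,fx=4.5,fy=4.5,interpolation=cv2.INTER_CUBIC))
```

```text
t 7.5 pos [0.6687 0.0194 0.1813] yaw 167.41 F [ 0.2 -0.7  5.4] w 0.128 q [ 0.48  0.66 -0.89  1.57  0.54  1.17  0.83]
shift mm [ 0.6 -0.5  1.3] dr [ 0.0004  0.0011 -0.0662]
[-0.01173883  0.00860015  0.06682609]
```

View pics/scene2.png

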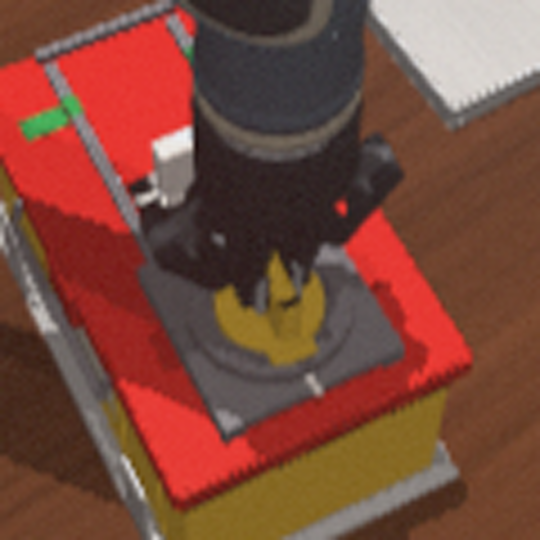

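The wing in the crop has turned with the gripper and lies nearly on the white ticks at (222,228) and (313,383). I'll give it the small remaining turn, then lift gently.

>>> {"name": "play_rows", "arguments": {
  "deltas": [
    {"xyz": [0, 0, 0], "dr": [0, 0, -0.05]},
    {"xyz": [0, 0, 0], "dr": [0, 0, 0]},
    {"xyz": [0, 0, -2], "dr": [0, 0, 0]},
    {"xyz": [0, 0, -2], "dr": [0, 0, 0]},
    {"xyz": [0, 0, -2], "dr": [0, 0, 0]},
    {"xyz": [0, 0, 0], "dr": [0, 0, 0]}
  ]
}}

```text
clock: 8.15
tcp_pos: [0.6682, 0.0191, 0.1867]
ee_rot: [-0.0, 0.084, 0.996, -0.0]
force: [-0.1, -0.0, 0.5]
grip_width: 0.133
```

>>> {"name": "play_rows", "arguments": {
  "deltas": [
    {"xyz": [0, 0, -5], "dr": [0, 0, 0]},
    {"xyz": [0, 0, -10], "dr": [0, 0, 0]},
    {"xyz": [0, 0, -20], "dr": [0, 0, 0]},
    {"xyz": [0, 0, -20], "dr": [0, 0, 0]},
    {"xyz": [0, 0, -20], "dr": [0, 0, 0]},
    {"xyz": [0, 0, -20], "dr": [0, 0, 0]},
    {"xyz": [0, 0, 0], "dr": [0, 0, 0]}
  ]
}}

```text
clock: 8.85
tcp_pos: [0.6698, 0.0202, 0.2859]
ee_rot: [0.003, 0.084, 0.996, 0.001]
force: [1.0, 0.8, -0.3]
grip_width: 0.132
```

Run:
```python
from h import *
plan([.475,.326,.28],173.5)
import cv2
for n in ("scene",):
    p,d=grab_frame(n); u,v=map(int,proj(n,[.668,.019,.2]))
    c=p[max(v-100,0):v+60,u-80:u+80,::-1]; cv2.imwrite(f"pics/{n}3.png",cv2.resize(c,None,fx=3.5,fy=3.5,interpolation=cv2.INTER_CUBIC))
```

```text
t 8.85 pos [0.6698 0.0202 0.2859] yaw 170.38 F [ 1.   0.8 -0.3] w 0.132 q [ 0.5   0.59 -0.95  1.44  0.48  1.35  0.94]
shift mm [243.2 268.9   4.9] dr [ 0.0019  0.0064 -0.0545]
```

View pics/scene3.png

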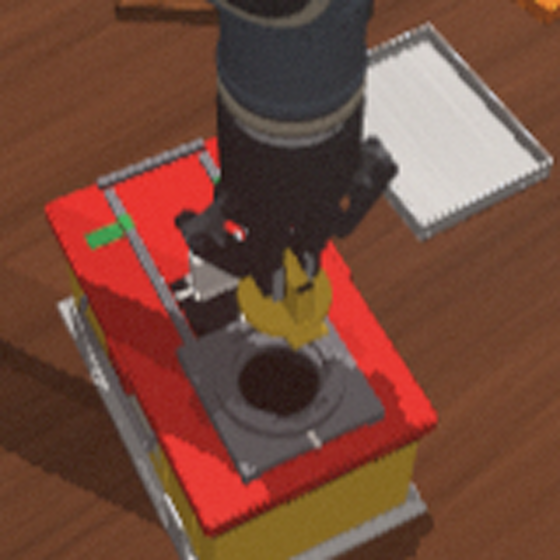

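The cap is out of the port: the dark round hole shows at (280,380) and the cap hangs upright in the gripper. Carrying it to the steel tray.

>>> {"name": "play_rows", "arguments": {
  "deltas": [
    {"xyz": [10, 11, 0], "dr": [0, 0, 0]},
    {"xyz": [20, 22, 0], "dr": [0, 0, 0]},
    {"xyz": [20, 22, 0], "dr": [0, 0, 0]},
    {"xyz": [20, 22, 0], "dr": [0, 0, 0]},
    {"xyz": [20, 22, 0], "dr": [0, 0, 0]},
    {"xyz": [20, 22, 0], "dr": [0, 0, 0]},
    {"xyz": [20, 22, 0], "dr": [0, 0, 0]},
    {"xyz": [20, 22, 0], "dr": [0, 0, 0]},
    {"xyz": [20, 22, 0], "dr": [0, 0, 0]},
    {"xyz": [20, 22, 0], "dr": [0, 0, 0]},
    {"xyz": [20, 22, 0], "dr": [0, 0, 0]},
    {"xyz": [20, 22, 0], "dr": [0, 0, 0]}
  ]
}}

```text
clock: 10.1
tcp_pos: [0.4813, 0.308, 0.2804]
ee_rot: [-0.001, 0.083, 0.997, -0.001]
force: [0.3, -0.3, -0.7]
grip_width: 0.129
```

>>> {"name": "play_rows", "arguments": {
  "deltas": [
    {"xyz": [13, 16, 0], "dr": [0, 0, -0.05]},
    {"xyz": [0, 0, 0], "dr": [0, 0, 0]},
    {"xyz": [0, 0, 0], "dr": [0, 0, 0]}
  ]
}}

```text
clock: 10.4
tcp_pos: [0.4725, 0.3249, 0.2808]
ee_rot: [-0.001, 0.058, 0.998, -0.001]
force: [0.0, -0.4, -0.4]
grip_width: 0.134
```

Run:
```python
from h import *
plan([.475,.326,.021],173.5)
import cv2
for n in ("scene","top"):
    p,d=grab_frame(n); u,v=map(int,proj(n,[.475,.326,.02]))
    c=p[max(v-80,0):v+80,max(u-80,0):u+80,::-1]; cv2.imwrite(f"pics/{n}4.png",cv2.resize(c,None,fx=3.5,fy=3.5,interpolation=cv2.INTER_CUBIC))
```

```text
t 10.4 pos [0.4725 0.3249 0.2808] yaw 173.32 F [ 0.  -0.4 -0.4] w 0.134 q [ 0.09  0.45 -1.04  1.68  0.4   1.26  0.42]
shift mm [ -2.6   1.8 259.8] dr [-0.0018 -0.0011 -0.0031]
```

View pics/scene4.png

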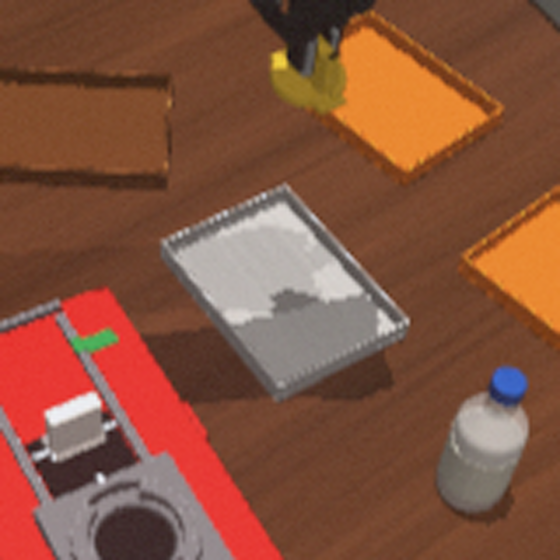

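View pics/top4.png

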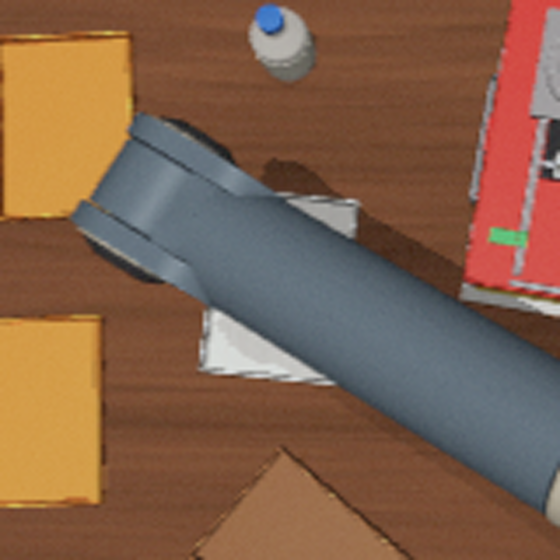

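The cap hangs over the tray, which is unmoved. I'll go down in stages and watch the joints and forearm.

>>> {"name": "play_rows", "arguments": {
  "deltas": [
    {"xyz": [-2.5, 1.5, 15], "dr": [0, 0, 0]},
    {"xyz": [0, 0, 25], "dr": [0, 0, 0]},
    {"xyz": [0, 0, 25], "dr": [0, 0, 0]},
    {"xyz": [0, 0, 25], "dr": [0, 0, 0]},
    {"xyz": [0, 0, 25], "dr": [0, 0, 0]},
    {"xyz": [0, 0, 25], "dr": [0, 0, 0]},
    {"xyz": [0, 0, 25], "dr": [0, 0, 0]},
    {"xyz": [0, 0, 25], "dr": [0, 0, 0]},
    {"xyz": [0, 0, 15], "dr": [0, 0, 0]},
    {"xyz": [0, 0, 0], "dr": [0, 0, 0]},
    {"xyz": [0, 0, 0], "dr": [0, 0, 0]}
  ]
}}

```text
clock: 11.6
tcp_pos: [0.4766, 0.3263, 0.0769]
ee_rot: [-0.0, 0.059, 0.998, 0.0]
force: [-0.4, -0.1, -0.9]
grip_width: 0.135
```

Run:
```python
from h import *
plan([.475,.326,.021],173.5)
import cv2
p,d=grab_frame("scene"); cv2.imwrite("pics/scene5.png",cv2.resize(p[60:300,220:500,::-1],None,fx=2.5,fy=2.5,interpolation=cv2.INTER_CUBIC))
```

```text
t 11.6 pos [0.4766 0.3263 0.0769] yaw 173.23 F [-0.4 -0.1 -0.9] w 0.135 q [-0.04  0.66 -0.88  1.87  0.64  0.91  0.23]
shift mm [ 1.5 -0.5 55.9] dr [ 0.0004 -0.0001 -0.0048]
```

View pics/scene5.png

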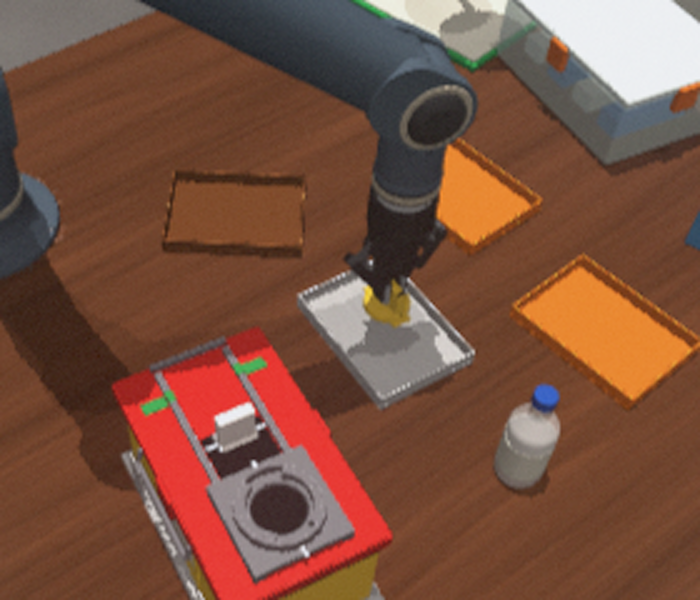

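>>> {"name": "play_rows", "arguments": {
  "deltas": [
    {"xyz": [0, 0, 12], "dr": [0, 0, 0]},
    {"xyz": [0, 0, 14], "dr": [0, 0, 0]},
    {"xyz": [0, 0, 14], "dr": [0, 0, 0]},
    {"xyz": [0, 0, 9], "dr": [0, 0, 0]},
    {"xyz": [0, 0, 3], "dr": [0, 0, 0]},
    {"xyz": [0, 0, 2], "dr": [0, 0, 0]},
    {"xyz": [0, 0, 0], "dr": [0, 0, 0]},
    {"xyz": [0, 0, 0], "dr": [0, 0, 0]}
  ]
}}

```text
clock: 12.45
tcp_pos: [0.4765, 0.3265, 0.0232]
ee_rot: [0.0, 0.059, 0.998, 0.0]
force: [-0.2, 0.0, -1.0]
grip_width: 0.132
```

>>> {"name": "play_rows", "arguments": {
  "deltas": [
    {"xyz": [0, 0, 1], "dr": [0, 0, 0]},
    {"xyz": [0, 0, 1], "dr": [0, 0, 0]},
    {"xyz": [0, 0, 0.5], "dr": [0, 0, 0]},
    {"xyz": [0, 0, 0], "dr": [0, 0, 0]},
    {"xyz": [0, 0, 0], "dr": [0, 0, 0]}
  ]
}}

```text
clock: 12.95
tcp_pos: [0.4763, 0.3262, 0.0203]
ee_rot: [0.0, 0.059, 0.998, -0.0]
force: [-0.1, -0.7, -0.6]
grip_width: 0.133
```

>>> {"name": "play_rows", "arguments": {
  "deltas": [
    {"xyz": [0, 0, 0.7], "dr": [0, 0, 0]},
    {"xyz": [0, 0, 0], "dr": [0, 0, 0]},
    {"xyz": [0, 0, 0], "dr": [0, 0, 0]}
  ]
}}

```text
clock: 13.25
tcp_pos: [0.4763, 0.3262, 0.0203]
ee_rot: [0.0, 0.059, 0.998, -0.0]
force: [-1.5, -1.5, 4.6]
grip_width: 0.132
```

>>> {"name": "play_rows", "arguments": {
  "deltas": [
    {"xyz": [0, 0, 0], "dr": [0, 0, 0]},
    {"xyz": [0, 0, 0], "dr": [0, 0, 0]},
    {"xyz": [0, 0, 0], "dr": [0, 0, 0]},
    {"xyz": [0, 0, 0], "dr": [0, 0, 0]},
    {"xyz": [0, 0, 0], "dr": [0, 0, 0]}
  ],
  "claw": 0.45
}}

```text
clock: 13.75
tcp_pos: [0.4763, 0.3262, 0.0195]
ee_rot: [-0.0, 0.059, 0.998, -0.0]
force: [-0.7, -0.4, 0.1]
grip_width: 0.45
```

>>> {"name": "play_rows", "arguments": {
  "deltas": [
    {"xyz": [0, 0, -5], "dr": [0, 0, 0]},
    {"xyz": [0, 0, -10], "dr": [0, 0, 0]},
    {"xyz": [0, 0, -20], "dr": [0, 0, 0]},
    {"xyz": [0, 0, -25], "dr": [0, 0, 0]},
    {"xyz": [0, 0, -30], "dr": [0, 0, 0]},
    {"xyz": [0, 0, -30], "dr": [0, 0, 0]},
    {"xyz": [0, 0, -30], "dr": [0, 0, 0]},
    {"xyz": [0, 0, -30], "dr": [0, 0, 0]},
    {"xyz": [0, 0, -30], "dr": [0, 0, 0]},
    {"xyz": [0, 0, -30], "dr": [0, 0, 0]},
    {"xyz": [0, 0, -15], "dr": [0, 0, 0]},
    {"xyz": [0, 0, 0], "dr": [0, 0, 0]}
  ]
}}

```text
clock: 14.95
tcp_pos: [0.4767, 0.3272, 0.277]
ee_rot: [0.002, 0.059, 0.998, 0.001]
force: [0.5, 0.0, -0.4]
grip_width: 0.451
```

Run:
```python
from h import *
import cv2
p,d=grab_frame("scene"); cv2.imwrite("pics/scene6.png",cv2.resize(p[130:290,260:440,::-1],None,fx=3.7,fy=3.7,interpolation=cv2.INTER_CUBIC))
# handle top: known x=-20 in bin
a=np.radians(-8.8);c=np.array([.595,.030]);u=np.array([np.cos(a),np.sin(a)])
for x in(-20,-94):
  print(x,(c+u*x/1000).round(4))
plan([*(c-u*.02),.26],81.2)
```

```text
-20 [0.5752 0.0331]
-94 [0.5021 0.0444]
t 15.0 pos [0.4763 0.3262 0.275 ] yaw 173.25 F [-0.3  0.3 -1.2] w 0.45 q [ 0.08  0.46 -1.04  1.68  0.41  1.25  0.41]
shift mm [-132.7 -279.5   15.1] dr [1.3000e-03 7.0000e-04 1.6065e+00]
```

View pics/scene6.png

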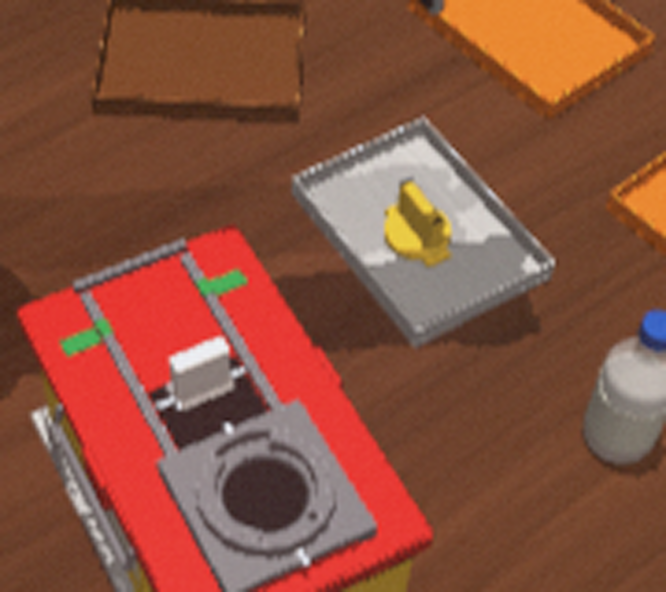

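The cap stands handle up in the tray at crop (420,225). Measuring the shutter handle more closely while moving over it.

>>> {"name": "play_rows", "arguments": {
  "deltas": [
    {"xyz": [-6, -12, 0], "dr": [0, 0, 0]},
    {"xyz": [-11, -23, 0], "dr": [0, 0, 0]},
    {"xyz": [-11, -23, 0], "dr": [0, 0, 0]},
    {"xyz": [-11, -23, 0], "dr": [0, 0, 0]},
    {"xyz": [-11, -23, 0], "dr": [0, 0, 0]},
    {"xyz": [-11, -23, 0], "dr": [0, 0, 0]},
    {"xyz": [-11, -23, 0], "dr": [0, 0, 0]},
    {"xyz": [-11, -23, 0], "dr": [0, 0, 0]},
    {"xyz": [-11, -23, 0], "dr": [0, 0, 0]},
    {"xyz": [-11, -23, 0], "dr": [0, 0, 0]},
    {"xyz": [-11, -23, 0], "dr": [0, 0, 0]},
    {"xyz": [-11, -23, 0], "dr": [0, 0, 0]}
  ],
  "claw": 0.4
}}

```text
clock: 16.2
tcp_pos: [0.5706, 0.0453, 0.2726]
ee_rot: [-0.002, 0.059, 0.998, -0.001]
force: [0.2, 1.2, -0.1]
grip_width: 0.401
```

>>> {"name": "play_rows", "arguments": {
  "deltas": [
    {"xyz": [0, 0, 0], "dr": [0, 0, 0.13]},
    {"xyz": [0, 0, 0], "dr": [0, 0, 0.13]},
    {"xyz": [0, 0, 0], "dr": [0, 0, 0.13]},
    {"xyz": [0, 0, 0], "dr": [0, 0, 0.13]},
    {"xyz": [0, 0, 0], "dr": [0, 0, 0.13]},
    {"xyz": [0, 0, 0], "dr": [0, 0, 0.13]},
    {"xyz": [0, 0, 0], "dr": [0, 0, 0.13]},
    {"xyz": [0, 0, 0], "dr": [0, 0, 0.13]},
    {"xyz": [0, 0, 0], "dr": [0, 0, 0.13]},
    {"xyz": [0, 0, 0], "dr": [0, 0, 0.13]},
    {"xyz": [0, 0, 0], "dr": [0, 0, 0.13]},
    {"xyz": [0, 0, 0], "dr": [0, 0, 0.13]}
  ]
}}

```text
clock: 17.4
tcp_pos: [0.5703, 0.0464, 0.2725]
ee_rot: [-0.001, 0.746, 0.666, -0.002]
force: [0.0, 0.3, 0.7]
grip_width: 0.4
```

>>> {"name": "play_rows", "arguments": {
  "deltas": [
    {"xyz": [0, 0, 0], "dr": [0, 0, 0.05]},
    {"xyz": [0, 0, 0], "dr": [0, 0, 0]},
    {"xyz": [0, 0, 0], "dr": [0, 0, 0]}
  ]
}}

```text
clock: 17.7
tcp_pos: [0.5707, 0.0472, 0.2733]
ee_rot: [-0.001, 0.76, 0.65, -0.001]
force: [-0.3, -0.1, 0.5]
grip_width: 0.402
```

Run:
```python
from h import *
import cv2
plan([.574,.0335,.168],81.2)
for n in ("scene","top"):
    p,d=grab_frame(n); u,v=map(int,proj(n,[.574,.0335,.19]));print(n,u,v)
    cv2.imwrite(f"pics/{n}7.png",cv2.resize(p[v-45:v+45,u-45:u+45,::-1],None,fx=6,fy=6,interpolation=cv2.INTER_CUBIC))
```

```text
t 17.7 pos [0.5707 0.0472 0.2733] yaw 81.03 F [-0.3 -0.1  0.5] w 0.402 q [ 0.37  0.34 -0.67  1.7   0.23  1.18 -0.52]
shift mm [-12.9   5.6 105.3] dr [-0.0023  0.0008 -0.0029]
scene 313 226
top 346 172
```

View pics/scene7.png

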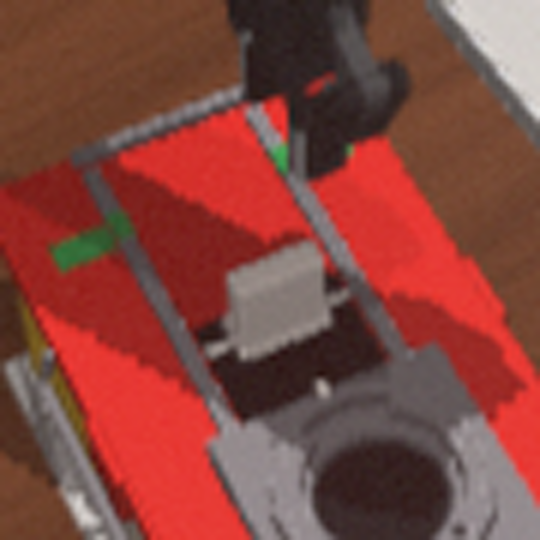

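View pics/top7.png

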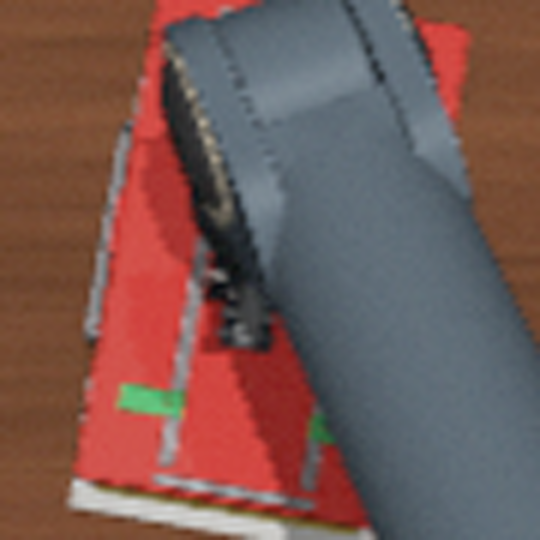

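Run:
```python
from h import *
a=np.radians(-8.8);c=np.array([.595,.030]);u=np.array([np.cos(a),np.sin(a)]);v=np.array([-u[1],u[0]])
for (x,y),z in [((235,290),.198),((323,251),.198),((228,272),.198),((314,240),.198),((245,361),.158),((331,322),.158)]:
    P=ray("scene",((x+.5)/6-.5+268,(y+.5)/6-.5+181),z)[:2]; print(P.round(4),((P-c)@u*1000).round(1),((P-c)@v*1000).round(1))
# projected expected corners in crop
for x in(-27,-13):
  for y in (-20,20):
    for z in(.158,.198):
      q=proj("scene",[*(c+u*x/1e3+v*y/1e3),z]); print(x,y,z,((q+.5-[268,181])*6-.5).round())
```

```text
[0.5738 0.0128] -18.4 -20.2
[0.579  0.0522] -19.2 19.5
[0.565  0.0153] -27.4 -19.1
[0.5725 0.0523] -25.6 18.6
[0.5825 0.0102] -9.3 -21.5
[0.5878 0.0498] -10.2 18.4
-27 -20 0.158 [230. 327.]
-27 -20 0.198 [226. 274.]
-27 20 0.158 [316. 290.]
-27 20 0.198 [315. 236.]
-13 -20 0.158 [244. 353.]
-13 -20 0.198 [241. 300.]
-13 20 0.158 [331. 315.]
-13 20 0.198 [331. 262.]
```

>>> {"name": "play_rows", "arguments": {
  "deltas": [
    {"xyz": [-6, 3, 0], "dr": [0, 0, 0]},
    {"xyz": [-7, 2.5, 0], "dr": [0, 0, 0]},
    {"xyz": [0, 0, 15], "dr": [0, 0, 0]},
    {"xyz": [0, 0, 15], "dr": [0, 0, 0]},
    {"xyz": [0, 0, 15], "dr": [0, 0, 0]},
    {"xyz": [0, 0, 0], "dr": [0, 0, 0]}
  ]
}}

```text
clock: 18.4
tcp_pos: [0.5727, 0.0341, 0.2262]
ee_rot: [-0.002, 0.76, 0.65, -0.002]
force: [-0.4, 0.7, -0.3]
grip_width: 0.402
```

Run:
```python
from h import *
import cv2
plan([.5745,.0333,.168],81.2)
for n in ("scene",):
    p,d=grab_frame(n); u,v=map(int,proj(n,[.574,.0335,.19]))
    cv2.imwrite(f"pics/{n}8.png",cv2.resize(p[v-45:v+45,u-45:u+45,::-1],None,fx=6,fy=6,interpolation=cv2.INTER_CUBIC))
```

```text
t 18.4 pos [0.5727 0.0341 0.2262] yaw 81.04 F [-0.4  0.7 -0.3] w 0.402 q [ 0.37  0.39 -0.66  1.75  0.26  1.1  -0.52]
shift mm [-0.5  2.3 58.2] dr [-0.0059  0.0012 -0.0027]
```

View pics/scene8.png

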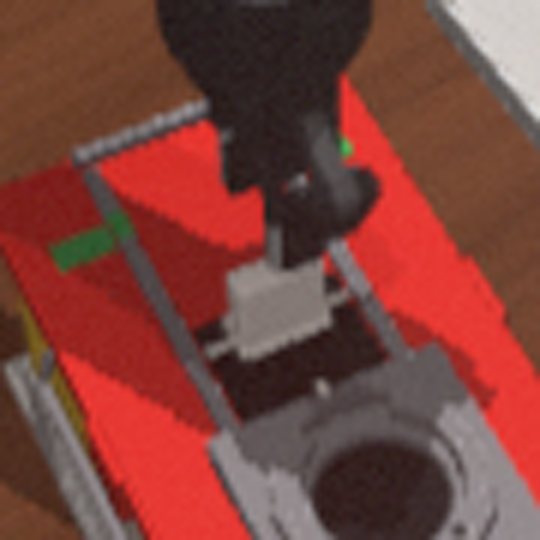

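The fingers line up above the handle at crop (275,265). Descending while watching the force.

>>> {"name": "play_rows", "arguments": {
  "deltas": [
    {"xyz": [-0.5, 1, 10], "dr": [0, 0, 0]},
    {"xyz": [0, 0, 8], "dr": [0, 0, 0]},
    {"xyz": [0, 0, 8], "dr": [0, 0, 0]},
    {"xyz": [0, 0, 5], "dr": [0, 0, 0]},
    {"xyz": [0, 0, 0], "dr": [0, 0, 0]}
  ]
}}

```text
clock: 18.95
tcp_pos: [0.5751, 0.0337, 0.1977]
ee_rot: [-0.0, 0.76, 0.65, -0.001]
force: [0.0, 0.1, 0.0]
grip_width: 0.4
```

Run:
```python
from h import *
plan([.5745,.0333,.168],81.2)
```

```text
t 18.95 pos [0.5751 0.0337 0.1977] yaw 81.01 F [0.  0.1 0. ] w 0.4 q [ 0.36  0.42 -0.64  1.78  0.28  1.04 -0.55]
shift mm [-0.4 -0.5 29.7] dr [-0.0015  0.0004 -0.0033]
```

>>> {"name": "play_rows", "arguments": {
  "deltas": [
    {"xyz": [0, 0, 5], "dr": [0, 0, 0]},
    {"xyz": [0, 0, 6], "dr": [0, 0, 0]},
    {"xyz": [0, 0, 6], "dr": [0, 0, 0]},
    {"xyz": [0, 0, 6], "dr": [0, 0, 0]},
    {"xyz": [0, 0, 6], "dr": [0, 0, 0]},
    {"xyz": [0, 0, 0], "dr": [0, 0, 0]},
    {"xyz": [0, 0, 0], "dr": [0, 0, 0]}
  ]
}}

```text
clock: 19.65
tcp_pos: [0.5756, 0.0338, 0.1695]
ee_rot: [-0.0, 0.76, 0.649, -0.0]
force: [0.1, -0.0, 0.7]
grip_width: 0.4
```

>>> {"name": "play_rows", "arguments": {
  "deltas": [
    {"xyz": [0, 0, 0], "dr": [0, 0, 0]},
    {"xyz": [0, 0, 0], "dr": [0, 0, 0]},
    {"xyz": [0, 0, 0], "dr": [0, 0, 0]},
    {"xyz": [0, 0, 0], "dr": [0, 0, 0]},
    {"xyz": [0, 0, 0], "dr": [0, 0, 0]},
    {"xyz": [0, 0, 0], "dr": [0, 0, 0]}
  ],
  "claw": 0,
  "force": 60
}}

```text
clock: 20.25
tcp_pos: [0.5747, 0.034, 0.1701]
ee_rot: [-0.0, 0.76, 0.65, -0.001]
force: [-5.8, 0.5, 5.8]
grip_width: 0.152
```

Run:
```python
from h import *
a=np.radians(-8.8);u=np.array([np.cos(a),np.sin(a),0])
plan(observe()["tcp_pos"]-u*.074,81.2)
```

```text
t 20.25 pos [0.5747 0.034  0.1701] yaw 81.02 F [-5.8  0.5  5.8] w 0.152 q [ 0.35  0.44 -0.63  1.81  0.31  0.99 -0.57]
shift mm [ -0.2 -74.    0.1] dr [-0.0015  0.0007 -0.0032]
```

>>> {"name": "play_rows", "arguments": {
  "deltas": [
    {"xyz": [0, -4, 0], "dr": [0, 0, 0]},
    {"xyz": [0, -7, 0], "dr": [0, 0, 0]},
    {"xyz": [0, -7, 0], "dr": [0, 0, 0]},
    {"xyz": [0, -7, 0], "dr": [0, 0, 0]},
    {"xyz": [0, -7, 0], "dr": [0, 0, 0]},
    {"xyz": [0, -7, 0], "dr": [0, 0, 0]},
    {"xyz": [0, 0, 0], "dr": [0, 0, 0]},
    {"xyz": [0, 0, 0], "dr": [0, 0, 0]}
  ]
}}

```text
clock: 21.05
tcp_pos: [0.5398, 0.0395, 0.1701]
ee_rot: [0.002, 0.761, 0.649, 0.003]
force: [8.0, -0.2, -2.3]
grip_width: 0.155
```

>>> {"name": "play_rows", "arguments": {
  "deltas": [
    {"xyz": [0, -7, 0], "dr": [0, 0, 0]},
    {"xyz": [0, -7, 0], "dr": [0, 0, 0]},
    {"xyz": [0, -7, 0], "dr": [0, 0, 0]},
    {"xyz": [0, -7, 0], "dr": [0, 0, 0]},
    {"xyz": [0, -6, 0], "dr": [0, 0, 0]},
    {"xyz": [0, -1, 0], "dr": [0, 0, 0]},
    {"xyz": [0, 0, 0], "dr": [0, 0, 0]},
    {"xyz": [0, 0, 0], "dr": [0, 0, 0]}
  ]
}}

```text
clock: 21.85
tcp_pos: [0.506, 0.0448, 0.1701]
ee_rot: [0.002, 0.761, 0.649, 0.003]
force: [8.3, -1.4, -5.2]
grip_width: 0.147
```

Run:
```python
from h import *
import cv2
a=np.radians(-8.8);u=np.array([np.cos(a),np.sin(a),0])
plan(np.array([.5747,.034,.1701])-u*.074,81.2)
for n in ("scene","top"):
    p,d=grab_frame(n); x,v=map(int,proj(n,[.502,.0444,.16]));print(n,x,v)
    cv2.imwrite(f"pics/{n}9.png",cv2.resize(p[v-40:v+60,x-50:x+50,::-1],None,fx=6,fy=6,interpolation=cv2.INTER_CUBIC))
```

```text
t 21.85 pos [0.506  0.0448 0.1701] yaw 80.97 F [ 8.3 -1.4 -5.2] w 0.147 q [ 0.38  0.34 -0.67  1.97  0.26  0.92 -0.58]
shift mm [-0.2 -4.4  0. ] dr [ 0.0076 -0.0022 -0.004 ]
scene 301 212
top 342 195
```

View pics/scene9.png

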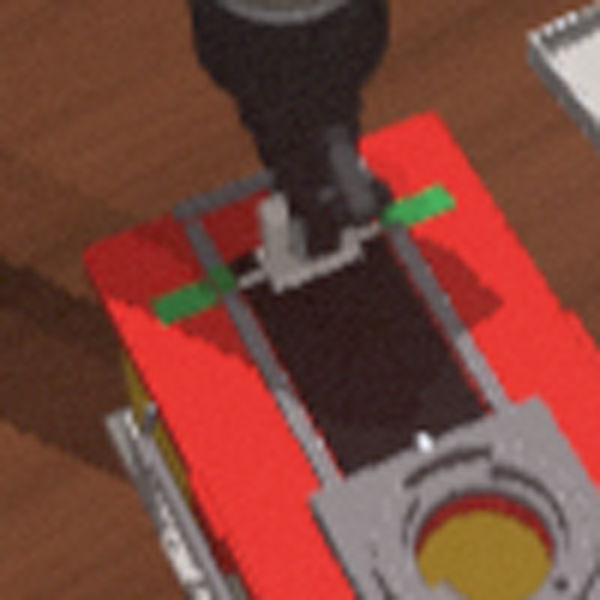

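View pics/top9.png

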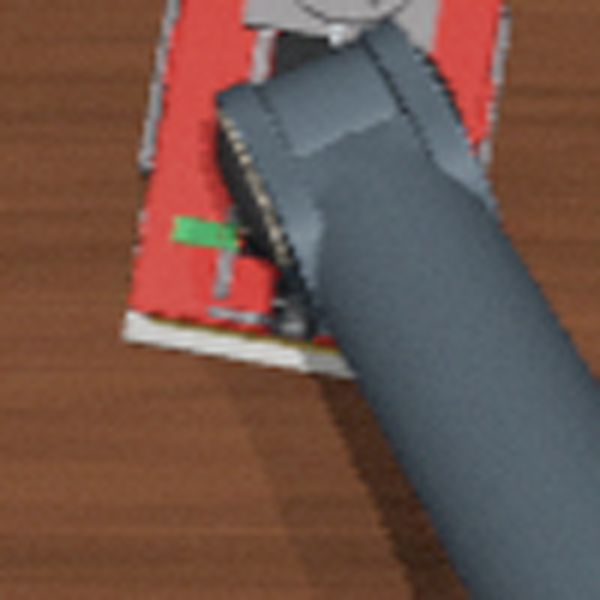

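The white line stands at the housing side of the band (scene crop (250,278) and (370,230)), and the TCP has travelled 69.6 mm. Pulling 4.5 mm more.

>>> {"name": "play_rows", "arguments": {
  "deltas": [
    {"xyz": [0, -2.5, 0], "dr": [0, 0, 0]},
    {"xyz": [0, -2, 0], "dr": [0, 0, 0]},
    {"xyz": [0, 0, 0], "dr": [0, 0, 0]},
    {"xyz": [0, 0, 0], "dr": [0, 0, 0]},
    {"xyz": [0, 0, 0], "dr": [0, 0, 0]}
  ]
}}

```text
clock: 22.45
tcp_pos: [0.5016, 0.0456, 0.1701]
ee_rot: [0.002, 0.761, 0.649, 0.003]
force: [9.3, -1.2, -5.1]
grip_width: 0.156
```

Run:
```python
from h import *
import cv2
a=np.radians(-8.8);u=np.array([np.cos(a),np.sin(a),0])
plan(np.array([.5747,.034,.1701])-u*.074,81.2)
p,d=grab_frame("scene")
cv2.imwrite("pics/scene10.png",cv2.resize(p[190:235,270:335,::-1],None,fx=12,fy=12,interpolation=cv2.INTER_CUBIC))
cv2.imwrite("pics/scene11.png",p[:,:,::-1])
```

```text
t 22.45 pos [0.5016 0.0456 0.1701] yaw 80.97 F [ 9.3 -1.2 -5.1] w 0.156 q [ 0.38  0.33 -0.67  1.98  0.26  0.91 -0.58]
shift mm [-0.3 -0.   0. ] dr [ 0.0077 -0.0023 -0.004 ]
```

View pics/scene10.png

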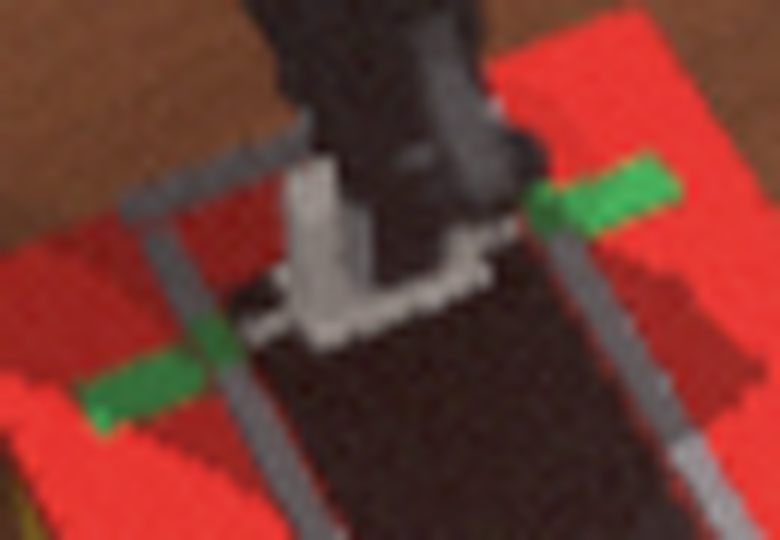

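View pics/scene11.png

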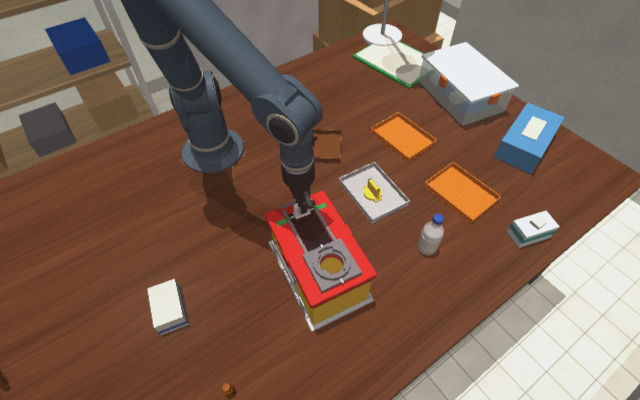

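The white line lies in the middle of the green band on both sides (crop (250,335) and (515,225)), and the port is open. The cap stands in the tray, and the carton, bottle and vial haven't moved. I'll hold briefly to check nothing drifts, then hand in.

>>> {"name": "play_rows", "arguments": {
  "deltas": [
    {"xyz": [0, 0, 0], "dr": [0, 0, 0]},
    {"xyz": [0, 0, 0], "dr": [0, 0, 0]},
    {"xyz": [0, 0, 0], "dr": [0, 0, 0]},
    {"xyz": [0, 0, 0], "dr": [0, 0, 0]},
    {"xyz": [0, 0, 0], "dr": [0, 0, 0]},
    {"xyz": [0, 0, 0], "dr": [0, 0, 0]},
    {"xyz": [0, 0, 0], "dr": [0, 0, 0]},
    {"xyz": [0, 0, 0], "dr": [0, 0, 0]}
  ]
}}

```text
clock: 23.3
tcp_pos: [0.5016, 0.0455, 0.1701]
ee_rot: [0.002, 0.761, 0.649, 0.003]
force: [8.9, -1.4, -5.7]
grip_width: 0.155
```

Run:
```python
from h import *
import cv2
p,d=grab_frame("scene"); q=cv2.imread("pics/scene11.png")[:,:,::-1]
print(np.abs(p.astype(int)-q)[190:300,265:380].mean(), observe()["tcp_pos"],observe()["force"],observe()["grip_width"])
print(job_done())
```

```text
1.9625559947299078 [0.50165911 0.04554157 0.17013703] [ 9.16551835 -0.65235838 -5.98747316] 0.15591228757836567
the job is handed in; nothing more can be done
None
```

The sharps bin is open and the gripper is still holding the shutter back. I handed the job in at about 23 s.

- **Cap:** I turned the yellow cap about 60° anticlockwise and lifted it out. It stands handle up near the middle of the steel tray.
- **Shutter:** I gripped the white handle and pulled it back 74 mm. The last picture shows the white line in the middle of the green band on both sides and the port open.
- **Hold:** Over the final 0.8 s the arm did not drift. The pull was about 9 N, as expected from the spring, and the grip opening stayed steady.
- **Other items:** The carton, bottle and vial had not moved in the last scene picture.

My first pull stopped about 4 mm short, at the edge of the band, so I pulled 4.5 mm more. The two cameras disagreed by 3 to 8 mm on positions, so I averaged them. No check failed.

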